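# Close the battery cover of the spare lantern base

### The job

The spare black lantern base lies upside down on the cupboard shelf with its sprung battery cover standing open. Using the fingertips, fold the cover down flat over the cells, then push it along, fully home, so that its tongue is tucked beneath the retaining lip and the cover stays shut when you draw your hand away. Do not pick up, tip or shove the base about, and leave the lantern, tumbler, bowl and torch where they are.

Things in the scene. Friction and masses are not known exactly. Their poses are not given: they have to be found in the camera images.
- spare_base: Loose round spare lantern base, black plastic, 160 mm dia, 50 mm high, about 0.55 kg with two orange cells, lying upside down. Origin: centre of its lower face, at shelf level; z up; x from the cover's hinge to the lip. Flat deck (top face) at z = 50 mm with a bay 98 (x) by 77 mm (y) cut in it; 3 mm high rubber feet on it near the rim at x, y = (21, 64), (21, -64), (-67, 0) mm.
- lip (a point): Retaining lip: a dark grey hood fixed on the deck, 56 mm wide (y), x = 47.5 to 63 mm in the base's frame, 4 mm thick, open slot below. This point: middle of its upper front edge, facing the cover, at x = 47.5, y = 0, z = 52.5 mm. Axes: the base's.
- cover (a joint): Hinge angle of the grey battery cover, rad: 0 = folded flat, outer face level with the deck (a stop), 1.57 = upright, 1.75 = fully open (a stop). Starts at 1.15 to 1.7. A light spring lifts it open (0.03 N m/rad toward 1.75) and 0.02 N m of friction holds it where it stands; folding takes under 2 N at the rib. Let go when down but not tucked, it springs partly up again.
- cover_slide (a joint): How far the cover and its hinge pins have slid along the base's x toward the lip, m: 0 = drawn back, 0.012 = fully home (a stop). Starts within 0.001 of 0; friction about 2.5 N. Drawn back and flat, the tongue stops 3.5 mm short of the lip and 2 mm below its underside; fully home, 8.5 mm of tongue is beneath the lip, which holds the cover down (it rises to about 0.02 rad).
- cover_hinge (a point): Middle of the cover's hinge axis, which is parallel to the base's y. In the base's frame: x = -44 mm + cover_slide, y = 0, z = 50 mm (deck level). It slides with the cover. Axes: the base's.
- thumb_rib (a point): Middle of the top of the cover's thumb rib: a bar 46 mm long parallel to the hinge, 5 mm wide, 5 mm high, on the cover's outer face, its middle 60.5 mm from the hinge axis. With the cover flat, push the rib's hinge-side face (58 mm from the axis) along the base's x. Axes: the cover's, x from hinge to free edge, z out of the outer face.
- cover_edge (a point): Middle of the cover's free edge, on its outer face, 78 mm from the hinge axis. The cover is a plate 72 mm wide and 3.5 mm thick. Below this edge a tongue 46 mm wide, 3 mm thick reaches 10 mm farther (88 mm from the axis), its top level with the plate's inner face. Axes: the cover's.
- lantern: Green solar lantern, 114 mm diameter, 153 mm high, standing; origin at the centre of its underside. To be left alone.
- tumbler: Glass tumbler, 68 mm diameter, 100 mm high, standing; origin at the centre of its underside. To be left alone.
- bowl: Small aluminium bowl, 110 mm diameter, 45 mm high; origin at the centre of its underside. To be left alone.
- torch: Red plastic torch lying along its x, 160 mm long, 44 mm thick; origin under its middle. To be left alone.

How it is judged (in metres and radians):
On the way, in this order (a step that is already met when the one before it is completed fails the run):
1. the cover is folded down flat over the cells while still drawn back from the lip (value of joint cover below 0.1 rad and value of joint cover_slide below 0.005 m), for 0.05 s.
2. the flat cover is pushed home with its tongue beneath the lip (value of joint cover below 0.06 rad and value of joint cover_slide above 0.009 m), for 0.2 s.
At the end, for the whole second after the job is handed in: The cover lies flat (hinge within 0.06 rad of shut) and is slid at least 9 of its 12 mm toward the lip, so that the lip alone holds it down; the base lies flat and still on the shelf (all of step 2 and angle between spare_base's own z axis and vertical below 0.05 rad and height (world z) of spare_base below 0.005 m and linear speed of spare_base below 0.01 m/s); the robot touches nothing.
It fails at once if the base is lifted or tipped (height (world z) of spare_base above 0.008 m or angle between spare_base's own z axis and vertical above 0.15 rad).
It fails at once if the base is shoved more than 40 mm from its place (distance of spare_base from where it was at the start of the episode above 0.04 m).
It fails at once if the lantern, tumbler, bowl or torch is moved more than 15 mm (distance of any of lantern, tumbler, bowl, torch from where it was at the start of the episode above 0.015 m).
It also fails if it takes over 35 s, if anything falls off the work surface, if the arm or the gripper's body presses on something with over 40 N, if the wrist force passes 120 N, or if a joint passes its speed limit or range.

### The arm

A 6-joint arm with a two-finger parallel gripper is mounted at the origin on the work surface. World frame = base frame: x ahead of the robot, y to its left, z up, the work surface at z = 0. Lengths are in m, angles in degrees, forces in N, time in s.
With the tool pointing down it reaches from about 0.3 to 0.75 m from the base axis. Payload 8.5 kg.
Tool frame: the origin (TCP) lies at the very end of the fingers, on their centre line; the grasp point (between the pads) lies 19 mm behind it; x points along the fingers, y is the direction in which the jaws open and shut, and the axes are right-handed (so a half turn about x gives the same grasp; the last joint's range is limited). The gripper opens to 85 mm and grips with 20 to 120 N. Pads are 22 mm wide; open, the fingers measure 114 mm over their backs; the gripper's body (76 mm by 85 mm) begins 54 mm behind the grasp point. The pads swing forward as they close: fully open they stand 13 mm farther back than shut.
Start: joints at [-84.815, 21.807, 74.336, -0, 83.858, -12.336], TCP at [0.166, -0.524, 0.231] pointing down, gripper open.
Joint ranges: [-178.18, 178.18], [-50.72, 133.34], [12.68, 142.11], [-81.47, 261.47], [9.98, 163.14], [-165.26, 165.26]. Speed limits (degrees/s): [136.94, 136.94, 180, 180, 180, 180].

### API

Orientations are given as a 3x3 rotation matrix whose columns are the frame's x, y, z axes.
In Python, from rig import sensors, cams, env gives the robot as it stands.
- The arm moves only by the shell command python3 -m crank 'ROWS' [FORCE]. ROWS is a JSON object of lists of equal length, an entry for each row: "hand": the closure in counts, from 0 (fully open) to 255 (shut); "translation": the shift along the tool's x, y, z in m, a list of three; "dr": the turn, a rotation vector about the tool's x, y, z in rad, a list of three. A call has 1 to 5 rows; each row is the pose to reach, as a shift and turn from the pose commanded when the call began, along the tool's axes at that moment; what a row does not reach only later rows make up. A row lasts 1/10 s, in which the tool goes at most 50 mm and 8.59 degrees, less where a joint would pass 70% of its speed; a pose out of reach is approached as far as the arm can. A call with a gripper value outside its range is refused whole. The fingers move at their own pace and stop on an object; FORCE is the grip in N (left out, the last holds). Time passes only in rows, so rows that repeat a pose let the fingers close. It gives the time, the measured TCP pose, the force and the opening at its end, in the units of the state.
- sensors.observe(): the state, without advancing time (a new reading comes with each control period).
- cams.get_image(name): name is "scene" or "top" or "wrist"; returns (picture, depth): 384x512x3 uint8, blue, green, red; 384x512 float32, m along the optical axis (not along the pixel's ray), 0 where there is no reading.
- cams.calibration(name): a dict with "vertical_fov" (degrees; the focal length in pixels is half the picture's height over the tangent of half this angle, whatever the lens; pixels are square), "cx", "cy" (the principal point, pixels), "extrinsics" (4x4, takes a point from camera to world coordinates). Camera axes: x right, y down, z forward; pixel columns grow to the right and rows downward; lengths in m; the calibration is good to about 2 mm. A picture is of the moment at which its call begins: read the wrist's pose just before it. calibration takes no time and is no camera call; for the wrist camera it gives the pose at the moment of the call.
- env.close_job(): hands the job in, once; it reports no verdict.
The state is a dict: "time_s": time; "q": joint angles; "qvel": joint speeds; "joint_efforts": joint torques, N m; "position": TCP position; "tool_rot": TCP orientation; "ft_force": force on the tool from outside, world axes, zero at the start; "wrist_torque": the same for the moment, N m; "grip_width": finger opening in m.
Only numpy, scipy, OpenCV 4.12 (cv2) and the standard library are available. Lean on these libraries where they do the work, as an engineer would, in place of code of your own. Each camera call takes 0.05 s, during which the arm holds its last target. There are 200 camera calls.

## Working session

There is one attempt and no reset: what is moved stays moved. The work goes in short steps, Python scripts to look and compute and a shell command to move; the robot and the scene stay as the last step left them, time stands still between calls to the robot, and variables do not carry over. Pictures are saved under pics/ and viewed, about 8 in all and at most 12, crops included, and the job is handed in when it is done.

```bash
ls; mkdir -p pics; cat > h.py <<'E'
import numpy as np, cv2
from rig import sensors, cams, env
def grab(n, name):
    c=cams.calibration(n); im,d=cams.get_image(n); cv2.imwrite(f'pics/{name}.png',im); np.savez(f'{name}.npz',im=im,d=d,E=np.array(c['extrinsics']),p=[c['vertical_fov'],c['cx'],c['cy']])
    return im,d,c
def load(name):
    z=np.load(f'{name}.npz'); return z['im'],z['d'],z['E'],z['p']
def cloud(name):
    im,d,E,p=load(name); f=192/np.tan(np.radians(p[0]/2)); v,u=np.mgrid[:384,:512]
    P=np.stack([(u-p[1])/f*d,(v-p[2])/f*d,d],-1)@E[:3,:3].T+E[:3,3]; P[d==0]=np.nan; return P
def ray(name,u,v,z):
    im,d,E,p=load(name); f=192/np.tan(np.radians(p[0]/2)); r=E[:3,:3]@np.array([(u-p[1])/f,(v-p[2])/f,1]); return E[:3,3]+r*(z-E[2,3])/r[2]
E
python3 - <<'E'
from h import *
s=sensors.observe(); print(s['time_s'],s['position'],np.round(s['tool_rot'],3),s['grip_width'])
a=grab('scene','s0')[0];b=grab('top','t0')[0];c=grab('wrist','w0')[0]
cv2.imwrite('pics/all.png',cv2.resize(np.vstack([np.hstack([a,b]),np.hstack([c,c*0])]),(800,600)))
E
```

```text
pics
0.0 [ 0.16553194 -0.52419192  0.23072313] [[-0.     0.301 -0.954]
 [ 0.001 -0.954 -0.301]
 [-1.    -0.001 -0.   ]] 0.08541798392016225
```

View pics/all.png

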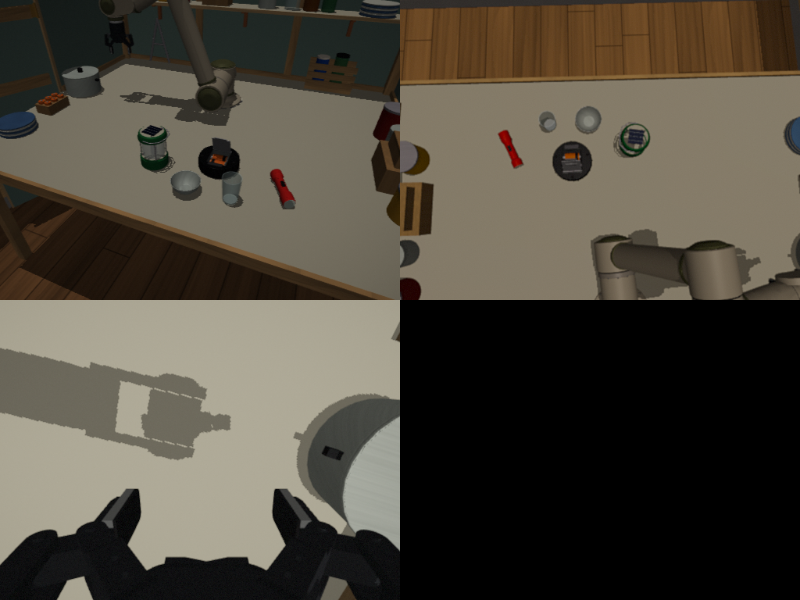

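The top view shows the base at about (220,205) px. The bowl, tumbler and lantern are close behind or beside it, and the torch is to its left. The cover is standing open. Next I'll zoom in and measure.

```bash
python3 - <<'E'
from h import *
a=load('t0')[0][165:245,175:265]; b=load('s0')[0][165:245,235:325]
cv2.imwrite('pics/z.png',np.hstack([cv2.resize(x,None,fx=4.4,fy=4.4,interpolation=cv2.INTER_CUBIC) for x in (a,b)]))
P=cloud('t0'); im=load('t0')[0]
for n,(u,v) in dict(base=(220,205),tumb=(189,154),bowl=(241,153),lant=(300,178)).items(): print(n,np.round(ray('t0',u,v,0.05),3))
R=P[165:245,175:265]; z=R[...,2]
m=(z>.035)&(z<.062); q=R[m]; (c,r)=cv2.minEnclosingCircle(q[:,:2].astype(np.float32)); print('deck',np.array(c),r,np.median(q[:,2]))
# deck: dark pixels
h=im[165:245,175:265].max(-1); k=(h<75).astype(np.uint8); n,l,st,ce=cv2.connectedComponentsWithStats(k); i=1+st[1:,4].argmax(); print(st[i],ce[i]+[175,165])
hi=z>.066; print('cover pts',np.round(R[hi],3)[::max(1,hi.sum()//15)])
E
```

```text
base [0.597 0.177 0.05 ]
tumb [0.764 0.274 0.05 ]
bowl [0.763 0.107 0.05 ]
lant [ 0.677 -0.078  0.05 ]
deck [0.64599365 0.18334176] 0.1304910033941269 0.04953521474331257
[  20   16   51   51 1829] [220.21213778 206.32476763]
cover pts [[0.594 0.159 0.125]
 [0.589 0.194 0.128]
 [0.586 0.183 0.122]
 [0.584 0.201 0.119]
 [0.583 0.145 0.118]
 [0.581 0.16  0.115]
 [0.579 0.175 0.112]
 [0.577 0.19  0.108]
 [0.575 0.206 0.101]
 [0.574 0.149 0.096]
 [0.573 0.165 0.087]
 [0.57  0.177 0.089]
 [0.568 0.193 0.084]
 [0.566 0.209 0.075]
 [0.565 0.151 0.073]
 [0.562 0.166 0.07 ]]
```

View pics/z.png

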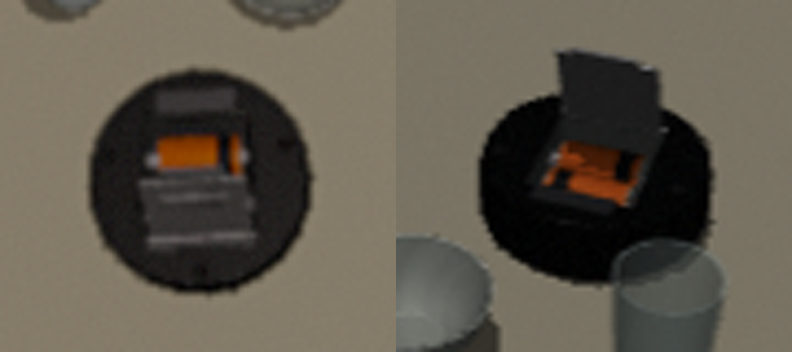

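The left crop (top view) shows feet at (112,152), (288,143) and (200,270) crop px, and the lip's middle at about (196,101). The hinge is on the robot side, with the lip toward +x. The depth points put the cover at about 1.13 rad.

```bash
cat > fit.py <<'E'
from h import *
def fit(m,w):  # model xy, world xy -> R,t
    mc,wc=m.mean(0),w.mean(0); U,S,V=np.linalg.svd((m-mc).T@(w-wc)); R=V.T@np.diag([1,np.linalg.det(V.T@U.T)])@U.T
    return R,wc-R@mc
def go(R,t,off,z):  # desired tcp in base frame xy -> tool shift
    s=sensors.observe(); T=np.array(s['tool_rot']); p=np.r_[R@np.array(off)+t,z]
    D=np.eye(3); D[:2,:2]=R
    G=np.column_stack([[0,0,-1.],-D[:,1],-D[:,0]])
    print('target',p.round(4),'shift',(T.T@(p-s['position'])).round(4),'dr',cv2.Rodrigues(T.T@G)[0].ravel().round(4))
E
python3 - <<'E'
from fit import *
px=np.array([(112,152),(288,143),(200,270),(196,101)])/4.4+[174.9-.4+.0,164.5]
px=(np.array([(112,152),(288,143),(200,270),(196,101)])+.5)/4.4-.5+[175,165]
zs=[.053,.053,.053,.0525]; w=np.array([ray('t0',*p,z)[:2] for p,z in zip(px,zs)])
m=np.array([(21,64),(21,-64),(-67,0),(55,0)])/1e3
R,t=fit(m,w); print(t,np.degrees(np.arctan2(R[1,0],R[0,0]))); print(((m@R.T+t)-w).round(4))
go(R,t,(-.14,0),.20)
go(R,t,(-.06,0),.09)
E
```

```text
[0.59708246 0.17657111] 0.8577070850361898
[[ 0.0008  0.0023]
 [-0.0006 -0.0001]
 [-0.0004 -0.0013]
 [ 0.0002 -0.0009]]
target [0.4571 0.1745 0.2   ] shift [ 0.0316 -0.5785 -0.4884] dr [ 2.909e-01 -1.000e-04  1.000e-03]
target [0.5371 0.1757 0.09  ] shift [ 0.1416 -0.5555 -0.565 ] dr [ 2.909e-01 -1.000e-04  1.000e-03]
```

```bash
python3 -m crank '{"hand":[255,255,255,255,255],"translation":[[0.032,-0.578,-0.488],[0.032,-0.578,-0.488],[0.032,-0.578,-0.488],[0.032,-0.578,-0.488],[0.032,-0.578,-0.488]],"dr":[[0.291,0,0],[0.291,0,0],[0.291,0,0],[0.291,0,0],[0.291,0,0]]}' 30
python3 - <<'E'
from fit import *
a=np.radians(.86);R=np.array([[np.cos(a),-np.sin(a)],[np.sin(a),np.cos(a)]]);go(R,np.array([.5971,.1766]),(-.14,0),.2)
E
```

```text
time_s: 0.65
position: [0.262, -0.292, 0.2205]
tool_rot: [[0.0, 0.014, -1.0], [0.0, -1.0, -0.014], [-1.0, -0.0, -0.0]]
ft_force: [1.1, -0.1, -0.8]
grip_width: 0.0123
target [0.4571 0.1745 0.2   ] shift [ 0.0206 -0.4637 -0.2017] dr [-0.0009 -0.      0.0002]
```

```bash
python3 -m crank '{"hand":[255,255,255,255,255],"translation":[[0.02,-0.463,-0.2],[0.02,-0.463,-0.2],[0.02,-0.463,-0.2],[0.02,-0.463,-0.2],[0.02,-0.463,-0.2]],"dr":[[0,0,0],[0,0,0],[0,0,0],[0,0,0],[0,0,0]]}'
python3 - <<'E'
from fit import *
a=np.radians(.86);R=np.array([[np.cos(a),-np.sin(a)],[np.sin(a),np.cos(a)]]);go(R,np.array([.5971,.1766]),(-.14,0),.2)
E
```

```text
time_s: 1.15
position: [0.3577, -0.0612, 0.2109]
tool_rot: [[0.001, 0.014, -1.0], [-0.0, -1.0, -0.014], [-1.0, 0.0, -0.001]]
ft_force: [0.5, -1.6, -0.1]
grip_width: -0.0002
target [0.4571 0.1745 0.2   ] shift [ 0.0109 -0.2343 -0.1028] dr [-0.0007 -0.0005 -0.0003]
```

```bash
python3 -m crank '{"hand":[255,255,255,255,255],"translation":[[0.011,-0.234,-0.102],[0.011,-0.234,-0.102],[0.011,-0.234,-0.102],[0.011,-0.234,-0.102],[0.011,-0.234,-0.102]],"dr":[[0,0,0],[0,0,0],[0,0,0],[0,0,0],[0,0,0]]}'
python3 -m crank '{"hand":[255,255,255],"translation":[[0,-0.007,-0.003],[0,-0.007,-0.003],[0,-0.007,-0.003]],"dr":[[0,0,0],[0,0,0],[0,0,0]]}'
python3 - <<'E'
from fit import *
a=np.radians(.86);R=np.array([[np.cos(a),-np.sin(a)],[np.sin(a),np.cos(a)]]);go(R,np.array([.5971,.1766]),(-.14,0),.2)
a=grab('wrist','w1')[0]; b=load('w1')[1]; print(np.nanmin(b[b>0]))
E
```

```text
time_s: 1.65
position: [0.4541, 0.1695, 0.1999]
tool_rot: [[-0.0, 0.015, -1.0], [-0.0, -1.0, -0.015], [-1.0, 0.0, 0.0]]
ft_force: [-0.2, -0.4, -0.1]
grip_width: -0.0003
time_s: 1.95
position: [0.4563, 0.1734, 0.2]
tool_rot: [[-0.001, 0.014, -1.0], [-0.0, -1.0, -0.014], [-1.0, 0.0, 0.001]]
ft_force: [0.4, -0.5, -0.2]
grip_width: 0.0001
target [0.4571 0.1745 0.2   ] shift [-0.     -0.0011 -0.0008] dr [-0.0007  0.0008 -0.0004]
0.05629871
```

View pics/w1.png

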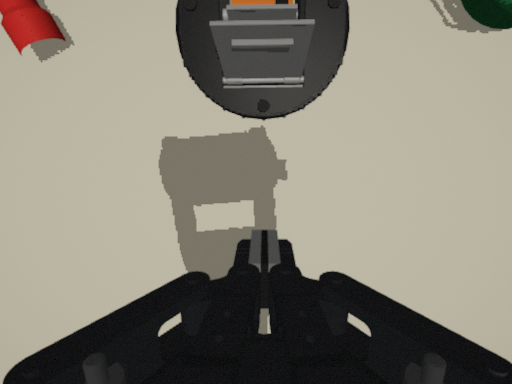

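The wrist view shows the rear foot at (263,105), the side feet at about (189,3) and (333,3), the hinge rod from (223,81) to (303,80), the rib at about (263,43) and the free edge from (212,24) to (313,21). The tip is lined up with the cover.

```bash
python3 - <<'E'
from fit import *
w=np.array([ray('w1',u,v,z)[:2] for u,v,z in [(263,105,.053),(189,3,.053),(333,3,.053)]])
m=np.array([(-67,0),(21,64),(21,-64)])/1e3
R,t=fit(m,w); print(t,np.degrees(np.arctan2(R[1,0],R[0,0])),((m@R.T+t)-w).round(4).tolist())
inv=lambda p:(np.r_[R.T@(p[:2]-t),p[2]]).round(4)
P=cloud('w1')
for n,u,v in [('hinge',263,81),('low',263,70),('mid',263,55),('rib',263,43),('up',263,33),('edge',263,25),('deck',263,93)]: print(n,inv(P[v,u]),'ray z.05',inv(ray('w1',u,v,.05)))
go(R,t,(-.04,0),.09)
E
```

```text
[0.59388163 0.17741564] 1.2068236574293658 [[-0.0017, 0.0006], [0.0004, 0.0007], [0.0013, -0.0013]]
hinge [-0.0437 -0.0008  0.0532] ray z.05 [-0.0435 -0.0008  0.05  ]
low [-0.0355 -0.0009  0.0651] ray z.05 [-0.0338 -0.0009  0.05  ]
mid [-0.0267 -0.0011  0.0875] ray z.05 [-0.021 -0.001  0.05 ]
rib [-0.022  -0.0012  0.1092] ray z.05 [-0.0109 -0.0011  0.05  ]
up [-0.0163 -0.0012  0.1127] ray z.05 [-0.0027 -0.0012  0.05  ]
edge [-0.013  -0.0013  0.1202] ray z.05 [ 0.0037 -0.0013  0.05  ]
deck [-0.0543 -0.0008  0.0499] ray z.05 [-0.0543 -0.0008  0.05  ]
target [0.5539 0.1766 0.09  ] shift [ 0.1101 -0.0022 -0.0976] dr [-0.0076  0.0004 -0.0003]
```

```bash
python3 -m crank '{"hand":[255,255,255,255,255],"translation":[[0.040,-0.002,-0.028],[0.076,-0.002,-0.055],[0.112,-0.002,-0.083],[0.112,-0.002,-0.083],[0.112,-0.002,-0.083]],"dr":[[-0.005,0,0],[-0.005,0,0],[-0.005,0,0],[-0.005,0,0],[-0.005,0,0]]}'
python3 -m crank '{"hand":[255,255],"translation":[[0,0,0],[0,0,0]],"dr":[[0,0,0],[0,0,0]]}'
python3 - <<'E'
from fit import *
s=sensors.observe();print(s['position']-np.array([.594,.177,0]),s['ft_force'])
E
```

```text
time_s: 2.5
position: [0.5395, 0.1761, 0.0879]
tool_rot: [[-0.002, 0.018, -1.0], [-0.0, -1.0, -0.018], [-1.0, 0.0, 0.002]]
ft_force: [-0.1, -0.7, 0.9]
grip_width: -0.0
time_s: 2.7
position: [0.5397, 0.1772, 0.09]
tool_rot: [[0.003, 0.019, -1.0], [0.0, -1.0, -0.019], [-1.0, -0.0, -0.003]]
ft_force: [-0.7, 0.0, 1.2]
grip_width: -0.0001
[-0.05434619  0.00022037  0.08995438] [-0.7395432   0.04663607  1.18598013]
```

```bash
python3 -m crank '{"hand":[255,255,255,255,255],"translation":[[0,0,-0.016],[0.004,0,-0.022],[0.008,0,-0.029],[0.014,0,-0.033],[0.020,0,-0.037]],"dr":[[0,0,0],[0,0,0],[0,0,0],[0,0,0],[0,0,0]]}'
python3 -m crank '{"hand":[255,255,255,255,255],"translation":[[0.005,0,-0.002],[0.010,0,-0.003],[0.012,0,-0.003],[0.014,0,-0.003],[0.014,0,-0.003]],"dr":[[0,0,0],[0,0,0],[0,0,0],[0,0,0],[0,0,0]]}'
python3 - <<'E'
from h import *
s=sensors.observe();print(s['position'],s['ft_force'])
a=grab('wrist','w2')[0][:240,120:420];b=grab('scene','s2')[0][165:245,235:335]
cv2.imwrite('pics/z2.png',np.hstack([cv2.resize(a,(400,320)),cv2.resize(b,(400,320),interpolation=cv2.INTER_CUBIC)]))
E
```

```text
time_s: 3.2
position: [0.5768, 0.1783, 0.0677]
tool_rot: [[0.0, 0.02, -1.0], [0.0, -1.0, -0.02], [-1.0, -0.0, -0.0]]
ft_force: [0.1, 0.2, 2.2]
grip_width: 0.0
time_s: 3.7
position: [0.5795, 0.1783, 0.0539]
tool_rot: [[-0.0, 0.02, -1.0], [-0.0, -1.0, -0.02], [-1.0, 0.0, 0.0]]
ft_force: [-0.4, 0.5, 1.0]
grip_width: 0.0
[0.57949926 0.17827539 0.05391325] [-0.36518362  0.5313992   1.036549  ]
```

View pics/z2.png

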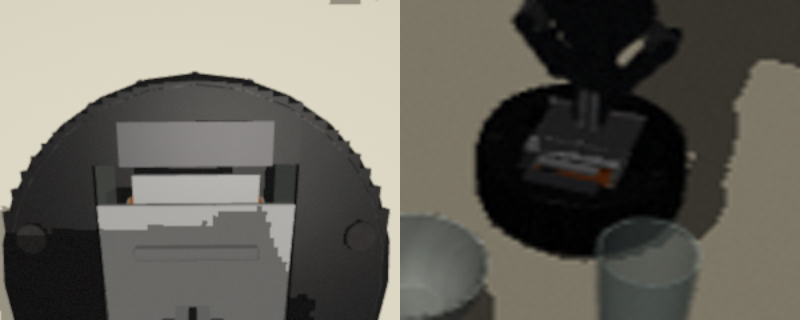

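The cover is almost down. The tongue is short of the lip and the rib is just ahead of the tip. Now I'll press to flat gently.

```bash
python3 -m crank '{"hand":[255,255,255,255],"translation":[[0.002,0,0],[0.004,0,0],[0.005,0,0],[0.005,0,0]],"dr":[[0,0,0],[0,0,0],[0,0,0],[0,0,0]]}'
```

```text
time_s: 4.2
position: [0.5799, 0.1783, 0.0498]
tool_rot: [[0.001, 0.02, -1.0], [0.0, -1.0, -0.02], [-1.0, 0.0, -0.001]]
ft_force: [-1.4, -0.2, 7.7]
grip_width: 0.0002
```

```bash
python3 - <<'E'
from h import *
grab('wrist','w3'); P=cloud('w3')
for v in range(60,215,10): print(v,P[v,235].round(4),P[v,300].round(4))
E
```

```text
60 [0.6714 0.1935 0.0486] [0.672  0.1638 0.0484]
70 [0.6671 0.1935 0.0494] [0.6677 0.1637 0.0493]
80 [0.6628 0.1935 0.0492] [0.6633 0.1635 0.0498]
90 [0.6584 0.1936 0.0491] [0.6589 0.1633 0.0504]
100 [0.6539 0.1933 0.0525] [0.6545 0.1633 0.0524]
110 [0.6495 0.1935 0.0509] [0.65   0.163  0.0515]
120 [0.645  0.1933 0.0531] [0.6455 0.1628 0.0518]
130 [0.6396 0.1943 0.0438] [0.6404 0.1618 0.0458]
140 [0.6348 0.1942 0.0449] [0.6355 0.1615 0.0455]
150 [0.6298 0.1942 0.0456] [0.6307 0.1615 0.0476]
160 [0.6254 0.1939 0.0495] [0.6258 0.1613 0.0484]
170 [0.6202 0.194  0.0489] [0.621  0.1612 0.0499]
180 [0.615  0.194  0.0489] [0.6155 0.1607 0.0485]
190 [0.611  0.1936 0.0537] [0.6116 0.1611 0.0534]
200 [0.6044 0.1941 0.0494] [0.6048 0.1602 0.0488]
210 [0.5988 0.1941 0.0492] [0.5995 0.16   0.0495]
```

```bash
python3 -m crank '{"hand":[255,255,255,255,255],"translation":[[0.0,0,-0.003],[0.0003,0,-0.006],[0.0003,0,-0.009],[0.0003,0,-0.012],[0.0003,0,-0.015]],"dr":[[0,0,0],[0,0,0],[0,0,0],[0,0,0],[0,0,0]]}'
```

```text
time_s: 4.75
position: [0.5937, 0.1787, 0.0496]
tool_rot: [[-0.002, 0.02, -1.0], [-0.0, -1.0, -0.02], [-1.0, 0.0, 0.002]]
ft_force: [-8.1, -0.3, 12.3]
grip_width: -0.0005
```

```bash
cat > chk.py <<'E'
from h import *
import sys
def chk(name,ref='w3'):
    grab('wrist',name); P=cloud(name); s=sensors.observe(); print(s['position'],np.round(s['ft_force'],1))
    for u in (225,300):
        c=P[:,u]; k=(c[:,0]>.585)&(c[:,0]<.69)
        print(u,[(round(x*1e3,1),round(z*1e3,1)) for x,_,z in c[k][::3]])
if __name__=='__main__': chk(sys.argv[1])
E
python3 chk.py w4; python3 - <<'E'
from h import *
cv2.imwrite('pics/z4.png',np.hstack([cv2.resize(load(n)[0][40:280,120:420],(400,320)) for n in('w3','w4')]))
E
```

```text
[0.59400712 0.17870508 0.04958416] [-6.2 -1.1 11.7]
225 [(np.float64(690.0), np.float64(-0.8)), (np.float64(688.2), np.float64(-0.5)), (np.float64(686.6), np.float64(-1.1)), (np.float64(685.0), np.float64(-2.5)), (np.float64(683.1), np.float64(-0.2)), (np.float64(681.5), np.float64(-2.4)), (np.float64(679.6), np.float64(-0.9)), (np.float64(677.9), np.float64(-0.5)), (np.float64(676.0), np.float64(0.7)), (np.float64(672.7), np.float64(37.0)), (np.float64(670.9), np.float64(47.4)), (np.float64(669.5), np.float64(48.7)), (np.float64(668.1), np.float64(48.8)), (np.float64(666.8), np.float64(48.7)), (np.float64(665.4), np.float64(48.5)), (np.float64(664.1), np.float64(49.1)), (np.float64(662.7), np.float64(49.4)), (np.float64(661.3), np.float64(49.0)), (np.float64(659.9), np.float64(48.3)), (np.float64(658.6), np.float64(49.8)), (np.float64(657.3), np.float64(52.2)), (np.float64(655.8), np.float64(50.4)), (np.float64(654.6), np.float64(52.6)), (np.float64(653.2), np.float64(52.2)), (np.float64(651.8), np.float64(52.7)), (np.float64(650.4), np.float64(52.7)), (np.float64(648.8), np.float64
[... 6244 characters left out ...]
 np.float64(129.4)), (np.float64(610.3), np.float64(131.8)), (np.float64(610.8), np.float64(133.3)), (np.float64(610.3), np.float64(133.7)), (np.float64(610.0), np.float64(134.3)), (np.float64(609.1), np.float64(134.4)), (np.float64(609.9), np.float64(136.1)), (np.float64(610.4), np.float64(137.4)), (np.float64(610.5), np.float64(138.4)), (np.float64(610.2), np.float64(139.0)), (np.float64(610.7), np.float64(140.2)), (np.float64(612.2), np.float64(142.4)), (np.float64(612.6), np.float64(143.5)), (np.float64(612.2), np.float64(143.9)), (np.float64(612.2), np.float64(144.6)), (np.float64(611.4), np.float64(144.6)), (np.float64(612.9), np.float64(146.5)), (np.float64(612.4), np.float64(146.8))]
```

View pics/z4.png

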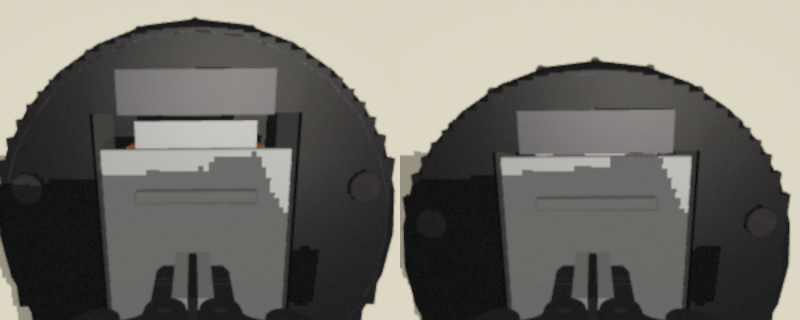

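The cover slid home under friction alone. The tongue is under the lip, leaving a gap of only about 1.5 mm between the edge and the lip, and the base hasn't moved. I'll give it a small extra push, then lift.

```bash
python3 -m crank '{"hand":[255,255,255,255],"translation":[[0,0,-0.001],[0,0,-0.002],[0,0,-0.002],[0,0,-0.002]],"dr":[[0,0,0],[0,0,0],[0,0,0],[0,0,0]]}'
python3 -m crank '{"hand":[255,255,255,255,255],"translation":[[-0.003,0,0],[-0.01,0,0],[-0.03,0,0],[-0.06,0,0.02],[-0.09,0,0.05]],"dr":[[0,0,0],[0,0,0],[0,0,0],[0,0,0],[0,0,0]]}'
python3 -m crank '{"hand":[255,255,255,255],"translation":[[-0.02,0,0.04],[-0.02,0,0.05],[-0.02,0,0.05],[-0.02,0,0.05]],"dr":[[0,0,0],[0,0,0],[0,0,0],[0,0,0]]}'
python3 - <<'E'
from h import *
a=grab('wrist','w5')[0];b=grab('top','t5')[0][165:245,175:265]
P=cloud('w5')
for u in (240,285): print([(round(float(x)*1e3),round(float(z)*1e3,1)) for x,_,z in P[:,u] if .6<x<.66 and z>.03][::2])
cv2.imwrite('pics/z5.png',np.hstack([cv2.resize(a[:200,140:390],(400,320),interpolation=2),cv2.resize(b,(400,320),interpolation=2)]))
E
```

```text
time_s: 5.2
position: [0.5957, 0.1788, 0.0496]
tool_rot: [[-0.002, 0.02, -1.0], [0.0, -1.0, -0.02], [-1.0, -0.0, 0.002]]
ft_force: [-6.2, -0.6, 10.7]
grip_width: -0.0003
time_s: 5.7
position: [0.5469, 0.1774, 0.1394]
tool_rot: [[0.0, 0.019, -1.0], [-0.0, -1.0, -0.019], [-1.0, 0.0, -0.0]]
ft_force: [-0.3, 0.5, 0.9]
grip_width: 0.0001
time_s: 6.1
position: [0.4975, 0.1766, 0.1583]
tool_rot: [[-0.0, 0.02, -1.0], [-0.0, -1.0, -0.02], [-1.0, 0.0, 0.0]]
ft_force: [-0.1, 0.2, -0.3]
grip_width: -0.0002
[(645, 52.4), (643, 52.2), (643, 49.8), (642, 47.3), (640, 52.2), (639, 50.6), (637, 49.9), (636, 50.5), (635, 50.2), (633, 52.7), (632, 50.9), (630, 50.8), (629, 50.3), (628, 51.3), (625, 56.2), (624, 55.9), (623, 55.6), (621, 54.9), (621, 50.6), (619, 51.1), (618, 51.1), (617, 51.2), (615, 52.3), (614, 50.9), (612, 50.5), (611, 50.4), (609, 50.8), (608, 51.2), (607, 50.4), (605, 49.1), (604, 49.1), (602, 50.3), (601, 50.4)]
[(646, 51.3), (644, 52.2), (643, 51.3), (643, 47.5), (640, 52.3), (639, 51.6), (638, 50.7), (637, 50.8), (635, 51.4), (634, 51.4), (633, 50.3), (631, 50.0), (630, 51.1), (629, 50.2), (626, 54.5), (625, 55.7), (623, 55.9), (622, 55.0), (622, 50.5), (620, 50.2), (619, 49.8), (618, 49.5), (616, 49.9), (615, 49.6), (613, 50.3), (612, 50.5), (610, 52.0), (609, 50.1), (607, 50.4), (606, 51.5), (604, 50.1), (603, 50.2), (601, 50.7), (600, 50.1)]
```

View pics/z5.png

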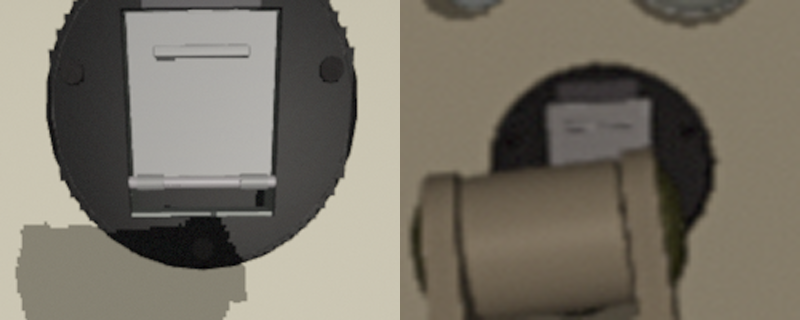

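The wrist view shows the cover flat with its edge against the lip. The hinge rod is at crop y≈182 and the rear foot at (203,250). I'll work out the slide from those.

```bash
python3 - <<'E'
from fit import *
k=lambda u,v,z:ray('w5',140+u*.625-.2,v*.625-.2,z)[:2]
w=np.array([k(203,250,.053),k(72,71,.053),k(331,68,.053)]); m=np.array([(-67,0),(21,64),(21,-64)])/1e3
R,t=fit(m,w); print('base',t.round(4),((m@R.T+t)-w).round(4).tolist())
for n,u,v,z in [('hinge',203,182,.05),('rib',202,51,.055),('edge',200,11,.05),('lip front',200,7,.0525)]: print(n,(R.T@(k(u,v,z)-t)).round(4))
print(sensors.observe()['ft_force'])
E
```

```text
base [0.5947 0.1769] [[0.0, 0.0], [-0.0001, 0.0012], [0.0, -0.0012]]
hinge [-0.0317 -0.0003]
rib [ 0.0286 -0.0003]
edge [0.0467 0.0004]
lip front [0.0476 0.0004]
[ 0.39837677  0.03215434 -0.2437642 ]
```

The hinge is at x = -31.7 mm, so the slide is about 12 mm and fully home. The rib at 28.6 mm agrees. The cover has stayed flat and the base hasn't moved.

```bash
python3 -c "
from rig import env; print(env.close_job())"
```

```text
the job is handed in; nothing more can be done
None
```

The cover is shut and fully home under the lip, and I handed the job in at about 6 s of robot time. I folded it flat with the closed fingertips, slid it along while pressing down with about 10–12 N, then lifted the hand clear.

- **Slide:** the last wrist picture puts the hinge at x = -31.7 mm and the rib at 28.6 mm in the base's frame. Both give a slide of about 12 mm of 12.
- **Cover stays shut:** with the hand away, its outer face sits at about 50–51 mm, level with the deck, and its edge is against the lip.
- **Base:** the two wrist-camera fixes, before and after, agree within about 1 mm. The first top-view estimate differed by about 3 mm, which I put down to calibration.
- **Hand clear:** the wrist force reads near zero.
- **Fingertips and rib:** friction from the fingertips did most of the sliding, and I did not confirm that they reached the rib.
- **Other objects:** the arm kept clear of the lantern, tumbler, bowl and torch, but I did not measure their positions again afterwards.

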